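Draw out the sprung frame holder to its length mark

ROBOT

A 7-joint arm with a two-finger parallel gripper is mounted at the origin on the work surface. World frame = base frame: x ahead of the robot, y to its left, z up, the work surface at z = 0. Lengths are in m, angles in rad, forces in N, time in s.
With the tool pointing down it reaches from about 0.425 to 0.925 m from the base axis. Payload 6.8 kg.
Tool frame: the origin (TCP) lies midway between the tips of the shut fingers; the grasp point (between the pads) lies 19 mm behind it; y points along the fingers, z is the direction in which the jaws open and shut, and the axes are right-handed (so a half turn about y gives the same grasp; the last joint's range is limited). The gripper opens to 85 mm and grips with 20 to 120 N. Pads are 22 mm wide; open, the fingers measure 114 mm over their backs; the gripper's body (76 mm by 85 mm) begins 54 mm behind the grasp point. The pads swing forward as they close: fully open they stand 13 mm farther back than shut.
Start: joints at [-1.418, 0.477, 0.022, 1.555, -0.011, 1.109, -0.083], TCP at [0.174, 0.652, 0.231] pointing down, gripper open.
Joint ranges: [-2.96, 2.96], [-0.34, 2.1], [-1.41, 1.46], [0.24, 2.44], [-1.37, 4.51], [0.17, 1.92], [-2.96, 2.96]. Speed limits (rad/s): [2.39, 2.39, 3.14, 3.14, 3.14, 3.14, 3.14].

INTERFACE

Orientations are given as a unit quaternion [w, x, y, z].
In Python, from station import bot gives the robot as it stands. The module is installed in compiled form; this text tells all that it offers.
- The arm moves only by the shell command python3 -m crank 'ROWS' [FORCE]. ROWS is JSON, a list of rows, each an object with "linear": the shift along the tool's x, y, z in m, a list of three; "dr": the turn, a rotation vector about the tool's x, y, z in degrees, a list of three; "hand": the gripper command: -1 is shut, 1 is fully open, values between are in proportion. A call has 1 to 10 rows; each row is the pose to reach, as a shift and turn from the pose commanded when the call began, along the tool's axes at that moment; what a row does not reach only later rows make up. A row lasts 1/12 s, in which the tool goes at most 41.7 mm and 7.16 degrees, less where a joint would pass 70% of its speed; a pose out of reach is approached as far as the arm can. A call with a gripper value outside its range is refused whole. The fingers move at their own pace and stop on an object; FORCE is the grip in N (left out, the last holds). Time passes only in rows, so rows that repeat a pose let the fingers close. It gives the time, the measured TCP pose, the force and the opening at its end, in the units of the state.
- bot.get_obs(): the state, without advancing time (a new reading comes with each control period).
- bot.read_camera(name): name is "scene" or "top"; returns the picture (400x640x3 uint8, blue, green, red); there is no depth.
- bot.camera_params(name): a dict with "K" (3x3 intrinsics, pixels), "k1" (the pictures are not rectified: a ray, as slopes to the right and down, at radius r is drawn at 1 + k1 r^2 times it, then the intrinsics apply), "R" (3x3) and "t" (3): a world point X has camera coordinates R X + t. Camera axes: x right, y down, z forward; pixel columns grow to the right and rows downward; lengths in m; the calibration is good to about 2 mm. A picture is of the moment at which its call begins. camera_params takes no time and is no camera call.
- bot.hand_in(): hands the job in, once; it reports no verdict.
Trained networks look in the newest picture that a camera, given by its name, has taken for a name from the list of things; names that differ only in an ending like _2 or _b are one class to them, and where a whole thing is asked for, a point or a joint stands for the part that bears it (a point fixed in the world has none). Each returns a list of dicts, best first, with "score" (0 to 1); they miss things now and then, are a little off and sometimes report something else, mostly with a low value. They report only what shows in the picture. A call takes as long as a camera call. They do not tell look-alikes from the thing itself.
- bot.search_frame(camera, target): "extent" ([left, top, right, bottom] in pixels, round what is visible of it).
- bot.cut_out(camera, target): "pixels" (400x640 bool, what is visible of it) and "extent" ([left, top, right, bottom] in pixels, round what is visible of it).
- bot.place_of(camera, target): "xy" ([column, row] in pixels: a listed point, or the origin of a listed thing).
The state is a dict: "t": time; "q": joint angles; "joint_vel": joint speeds; "joint_torque": joint torques, N m; "eef_pos": TCP position; "tool_rot": TCP orientation; "contact_force": force on the tool from outside, world axes, zero at the start; "torque": the same for the moment, N m; "gripper_width": opening from 0.0 (shut) to 1.0 (fully open).
Only numpy, scipy, OpenCV 4.12 (cv2) and the standard library are available. Lean on these libraries where they do the work, as an engineer would, in place of code of your own. Each camera call takes 0.05 s, during which the arm holds its last target. There are 200 camera calls.

TASK

The sprung rod of the frame holder has to be held out so that a pupil can drop a picture frame in. Lift the roll of tape up off the rod's upright peg and lay it flat in the large, empty compartment of the desk tray, let go of it, then take the bare peg and pull the rod out against its spring until the carriage's pointer is level with the length mark. Finish still holding it there, since the spring would pull it back; do not shift the mark or disturb the other things on the table.

Things in the scene. Friction and masses are not known exactly. Their poses are not given: they have to be found in the camera images.
- holder: fixed frame holder: white base plate 12 mm thick with a tube from which a steel rod with a grey carriage telescopes. Own +x = pull-out direction, z up. Origin on the table right below the peg when the rod is in. Plate from x -180 mm (a 70 mm tall end plate) to +130, y -42 to +62 (ruler strip on the +y side). Place and heading vary; it may swap places with the tray
- jaw (a joint): how far the telescoping rod with its carriage and peg is pulled out, m: 0 = fully in (start), at most 0.10. An inner spring pulls it back with about 5 N when in and about 14 N at 0.085 (110 N/m); let go, it springs back to 0.
- peg (a point): middle of the upright steel peg on the carriage: peg 18 mm in diameter, 55 mm tall, from 58 mm (top of a round 54 mm wide grey seat on which the tape roll sits) to 113 mm above the table, so this point is 85.5 mm above the table. Moves with the rod. Axes as the holder's.
- pointer (a point): tip of the carriage's thin steel pointer, 39 mm to the +y side of the peg's axis, in line with the peg along the holder's x, 20 mm above the table. Moves with the rod; axes as the holder's.
- mark (a point): tip of the length mark: a small black rider (12 x 16 x 12 mm) on the ruler strip with a pointer facing the carriage, 20 mm above the table; axes as the holder's. Pulled right, the carriage's pointer stands beside it at the same holder x.
- rider (a joint): where the length mark is set along the holder's x, m: the mark's tip is beside the carriage's pointer when joint jaw has this same value. 0.045 to 0.085; it stays where it is (stiff, some 25 N).
- tape_mid (a point): centre (half-way up, in the middle of its hole) of the cardboard-brown tape roll: ring 64 mm across, 40 mm tall, hole 40 mm, 60 to 130 g. At the start it sits around the peg, up to 6 mm off its axis, its underside 58 mm and its top 98 mm above the table; z is its axis. The peg stands 15 mm proud of it.
- tape: the same tape roll; origin at the centre of its underside
- tray_floor (a point): centre of the floor of the large empty compartment of the fixed white tray, 4 mm above the table. Compartment 142 mm along the tray's x by 132 mm along its y inside; walls 4 mm thick, their tops 22 mm above the table. The small compartment with the glue stick adjoins it on the -x side.
- glue_stick: glue stick, 25 mm thick, 88 mm long, lying in the small compartment of the tray; loose, to be left alone; origin at its underside
- tub: grey round lidded tub, 90 mm wide, 150 mm tall; loose, to be left alone; origin at its underside
- pencil_case: grey fabric pencil case, 75 x 190 x 55 mm; loose, to be left alone; origin at its underside
- carton: white carton, 70 x 70 x 90 mm; loose, to be left alone; origin at its underside
- paint_pot: small open terracotta-coloured paint pot, 44 mm wide, 32 mm tall, near the robot; loose, to be left alone; origin at its underside
- mug: white mug, 80 mm wide, 90 mm tall; loose, to be left alone; origin at its underside
- jar: glass jar with steel lid, 64 mm wide, 85 mm tall; loose, to be left alone; origin at its underside
Not all that is in view belongs to the job. What is shaped like the tape but turquoise is not meant.

How it is judged:
On the way, in this order (a step that is already met when the one before it is completed fails the run):
1. the roll of tape is lifted clear off the top of the peg (z of tape_mid in the frame of peg above 0.048 m), for 0.1 s.
2. the roll lies flat in the large compartment of the tray, let go (x of tape_mid in the frame of tray_floor between -0.043 and 0.043 m and y of tape_mid in the frame of tray_floor between -0.038 and 0.038 m and z of tape_mid in the frame of tray_floor below 0.025 m and angle between tape_mid's own z axis and vertical below 0.12 rad and contact force between the fingers and tape below 0.3 N and linear speed of tape below 0.03 m/s), for 0.2 s.
At the end, for the whole second after the job is handed in: The roll lies flat and at rest, not touched by the fingers, inside the large compartment of the tray, and the fingers hold the rod (over 2 N on the carriage or peg) at rest with its pointer within 5 mm of the length mark along the rod, through the last second (all of step 2 and x of pointer in the frame of mark between -0.005 and 0.005 m and contact force between the fingers and jaw above 2 N and velocity of joint jaw between -0.01 and 0.01 m/s); the arm keeps its last pose, push and grip.
It fails at once if a bystander is shifted by more than 30 mm (distance of any of glue_stick, tub, pencil_case, carton, paint_pot, mug, jar from where it was at the start of the episode above 0.03 m).
It fails at once if the length mark is shifted by more than 4 mm (distance of mark from where it was at the start of the episode above 0.004 m).
It also fails if it takes over 54 s, if anything falls off the work surface, if the arm or the gripper's body presses on something with over 40 N, if the wrist force passes 120 N, or if a joint passes its speed limit or range.

## Working session

There is one attempt and no reset: what is moved stays moved. The work goes in short steps, Python scripts to look and compute and a shell command to move; the robot and the scene stay as the last step left them, time stands still between calls to the robot, and variables do not carry over. Pictures are saved under pics/ and viewed, about 8 in all and at most 12, crops included, and the job is handed in when it is done.

```bash
mkdir -p pics; cat > h.py <<'E'
import numpy as np,cv2
from station import bot
from scipy.spatial.transform import Rotation as Ro
def ray(cam,px):
    p=bot.camera_params(cam);K=np.array(p["K"]);R=np.array(p["R"]);t=np.array(p["t"])
    u=cv2.undistortPoints(np.array([[px]],float),K,np.array([p["k1"],0,0,0,0.]))[0,0]
    return -R.T@t, R.T@np.array([u[0],u[1],1])
def at(cam,px,z):
    c,d=ray(cam,px); return c+d*(z-c[2])/d[2]
def proj(cam,X):
    p=bot.camera_params(cam);K=np.array(p["K"]);R=np.array(p["R"]);t=np.array(p["t"])
    return cv2.projectPoints(np.array(X,float).reshape(-1,3),cv2.Rodrigues(R)[0],t,K,np.array([p["k1"],0,0,0,0.]))[0][:,0]
def tool():
    o=bot.get_obs();q=o["tool_rot"];return np.array(o["eef_pos"]),Ro.from_quat([q[1],q[2],q[3],q[0]]),o
E
python3 - <<'E'
from h import *
np.set_printoptions(precision=4,suppress=True)
p,R,o=tool();print(o["t"],p,R.as_matrix(),o["gripper_width"])
Z=dict(peg=.0855,pointer=.02,mark=.02,tape_mid=.078,tray_floor=.004,holder=0,glue_stick=0,tub=0,pencil_case=0,carton=0,paint_pot=0,mug=0,jar=0)
for c in("scene","top"):
    cv2.imwrite(f"pics/{c}0.png",bot.read_camera(c))
    for n,z in Z.items():
        if c=="scene" and n not in("peg","pointer","mark","tape_mid","tray_floor"):continue
        for r in bot.place_of(c,n)[:2]:print(c,n,round(r["score"],2),np.round(r["xy"],1),at(c,r["xy"],z)[:2])
print(o["t"])
E
```

```text
0.0 [0.1739 0.6516 0.2303] [[ 0.9662 -0.0003  0.2579]
 [-0.2579 -0.0018  0.9662]
 [ 0.0001 -1.     -0.0018]] 1.000156153094517
scene peg 0.57 [297.1 276.6] [ 0.8118 -0.1648]
scene peg 0.42 [392.7 165.5] [0.5494 0.2176]
scene pointer 0.62 [396.6 186.5] [0.5868 0.2238]
scene mark 0.61 [384.6 190.9] [0.5907 0.181 ]
scene tape_mid 0.84 [391.8 140. ] [0.4452 0.2598]
scene tape_mid 0.77 [396.2 165.2] [0.5465 0.2316]
scene tray_floor 0.8 [246.8 206.9] [ 0.5017 -0.2485]
scene tray_floor 0.75 [299.  176.2] [ 0.4371 -0.0591]
top peg 0.57 [253.3 200.4] [0.5418 0.2238]
top pointer 0.51 [257.8 191.1] [0.5817 0.2216]
top pointer 0.34 [371.5 134.2] [ 0.7688 -0.1524]
top tape_mid 0.74 [255.4 201.2] [0.5403 0.2187]
top tape_mid 0.54 [238.9 248.5] [0.3961 0.2665]
top tray_floor 0.9 [406.4 214.2] [ 0.5032 -0.2594]
top tray_floor 0.61 [350.5 230.8] [ 0.4515 -0.077 ]
top holder 0.97 [260.8 202.5] [0.5471 0.2145]
top holder 0.45 [405.8 248. ] [ 0.3947 -0.2537]
top glue_stick 0.54 [406.  246.8] [ 0.3985 -0.2545]
top glue_stick 0.4 [256.6 196.4] [0.5675 0.2287]
top tub 0.7 [372.1 132.5] [ 0.7811 -0.1571]
top pencil_case 0.63 [256.4 202.1] [0.5486 0.229 ]
top carton 0.86 [254.8 141.3] [0.7554 0.2383]
top paint_pot 0.48 [346.8 231.9] [ 0.4484 -0.0652]
top mug 0.94 [162.7 203.2] [0.548  0.5415]
top jar 0.92 [479.3 193.4] [ 0.5695 -0.5046]
top jar 0.2 [256.3 201.2] [0.5516 0.2294]
0.0
```

View pics/top0.png

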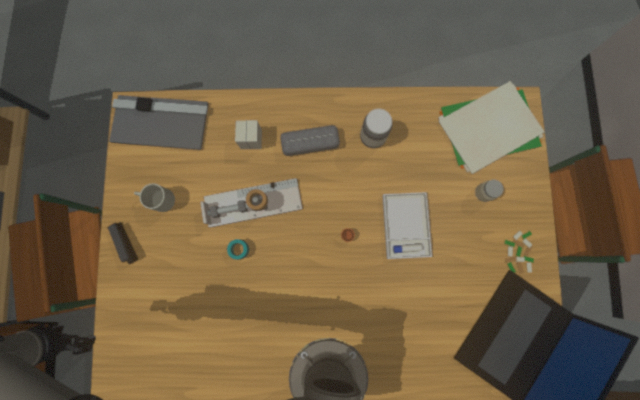

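View pics/scene0.png

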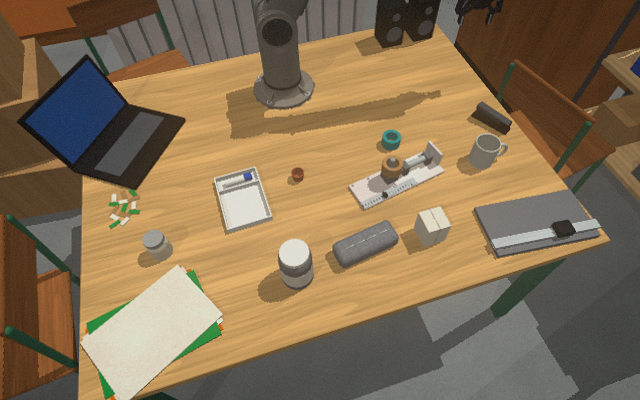

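```bash
python3 - <<'E'
from h import *
a=cv2.imread("pics/top0.png")[170:235,190:310];b=cv2.imread("pics/scene0.png")[135:215,340:450]
a=cv2.resize(a,(600,325),interpolation=cv2.INTER_CUBIC);b=cv2.resize(b,(600,436)[:2],interpolation=cv2.INTER_CUBIC)
cv2.imwrite("pics/crop1.png",np.vstack([a,b])[:600] if 0 else np.vstack([a[60:300],b[:360]]))
g=cv2.imread("pics/top0.png")
m=((g.min(2)>120)).astype(np.uint8)
for n,(x0,y0,x1,y1) in dict(holder=(195,172,308,232),tray=(375,185,440,265)).items():
    mm=np.zeros_like(m);mm[y0:y1,x0:x1]=m[y0:y1,x0:x1]
    mm=cv2.morphologyEx(mm,cv2.MORPH_CLOSE,np.ones((7,7)))
    c=max(cv2.findContours(mm,0,2)[0],key=cv2.contourArea);r=cv2.minAreaRect(c)
    B=cv2.boxPoints(r);print(n,r,[at("top",q,.012 if n=="holder" else .022)[:2].round(4) for q in B],B.round(1).tolist())
E
```

```text
holder ((249.82693481445312, 202.63461303710938), (30.98634910583496, 99.03865051269531), 78.69007110595703) [array([0.5651, 0.4189]), array([0.6261, 0.1003]), array([0.5257, 0.0805]), array([0.4655, 0.3949])] [[198.1999969482422, 197.1999969482422], [295.29998779296875, 177.6999969482422], [301.3999938964844, 208.10000610351562], [204.3000030517578, 227.5]]
tray ((406.89593505859375, 225.0431365966797), (65.19104766845703, 44.101924896240234), 85.91438293457031) [array([ 0.5672, -0.1817]), array([ 0.5759, -0.3244]), array([ 0.3681, -0.3286]), array([ 0.3602, -0.1894])] [[382.6000061035156, 194.10000610351562], [426.6000061035156, 191.0], [431.20001220703125, 256.0], [387.20001220703125, 259.1000061035156]]
```

View pics/crop1.png

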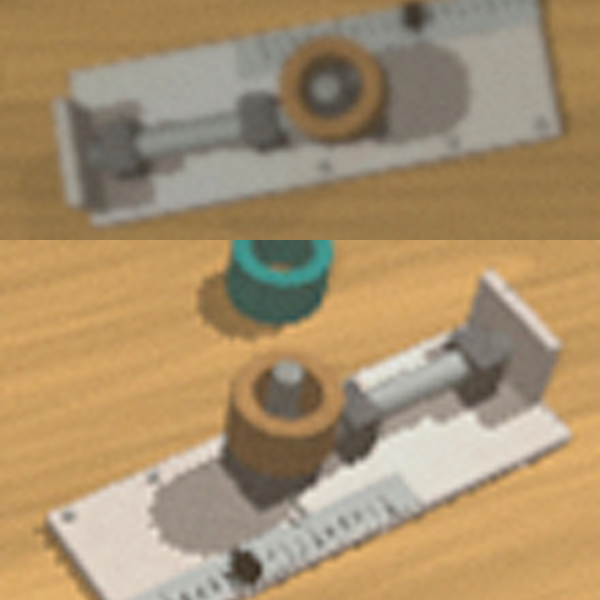

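```bash
cat > fit.py <<'E'
from h import *
from scipy.optimize import least_squares
np.set_printoptions(precision=4,suppress=True)
L=[("top",(298,182),(.13,.062,.012)),("top",(303,208.6),(.13,-.042,.012)),("top",(208.4,227),(-.18,-.042,.012)),("top",(255.6,199.2),(0,0,.113)),
("scene",(348.8,186),(.13,-.042,.012)),("scene",(444.5,171.1),(-.18,.062,.012)),("scene",(392.6,158.5),(0,0,.113))]
def W(v,X):
    c,s=np.cos(v[2]),np.sin(v[2]);return np.array([v[0]+c*X[0]-s*X[1],v[1]+s*X[0]+c*X[1],X[2]])
f=lambda v:np.concatenate([proj(c,W(v,X))[0]-p for c,p,X in L])
r=least_squares(f,[.54,.22,-1.37],loss="soft_l1");v=r.x
np.save("holder.npy",v)
if __name__=="__main__":
    print(v,np.degrees(v[2]));print(f(v).reshape(-1,2))
    c,s=np.cos(v[2]),np.sin(v[2]);M=np.array([[c,s],[-s,c]])
    for cam,px,z,n in[("top",(256.6,199.6),.098,"tape"),("top",(255.4,201.2),.078,"tapenet"),("scene",(396.2,165.2),.078,"tapenet"),("scene",(384.6,190.9),.02,"mark"),("scene",(384.9,194.6),.02,"rider"),("top",(273,185.2),.026,"rider"),("scene",(394.3,185),.02,"ptr"),("scene",(396.6,186.5),.02,"ptrnet")]:
        X=at(cam,px,z)[:2];print(n,cam,X,M@(X-v[:2]))
    p,R,o=tool();print(R.inv().apply([c,s,0]),R.inv().apply(W(v,(0,0,.15))-p))
E
python3 fit.py
```

```text
[ 0.5423  0.2126 -1.3948] -79.91826255276814
[[-1.1676 -4.2643]
 [-0.5645  0.141 ]
 [-0.2358 -0.6869]
 [-0.1895 -0.3125]
 [-2.1804 -1.5656]
 [-0.4068 -0.4633]
 [-1.1983  0.0983]]
tape top [0.5423 0.2116] [ 0.001  -0.0001]
tapenet top [0.5403 0.2187] [-0.0063 -0.0008]
tapenet scene [0.5465 0.2316] [-0.018   0.0075]
mark scene [0.5907 0.181 ] [0.0396 0.0421]
rider scene [0.6041 0.1764] [0.0464 0.0546]
rider top [0.5995 0.1716] [0.0504 0.0492]
ptr scene [0.5791 0.2192] [-0.0001  0.0374]
ptrnet scene [0.5868 0.2238] [-0.0033  0.0458]
[ 0.423  -0.     -0.9061] [ 0.4691  0.0813 -0.3298]
```

```bash
sed -i 's/^L=\[("top",(298,182),(.13,.062,.012)),/L=[/' fit.py; R='{"linear":[0.469,0.02,-0.33],"dr":[0,-25,0],"hand":1}'; python3 -m crank '[{"linear":[0.469,0.02,-0.33],"dr":[0,-25,0],"hand":1},{"linear":[0.469,0.02,-0.33],"dr":[0,-25,0],"hand":1},{"linear":[0.469,0.02,-0.33],"dr":[0,-25,0],"hand":1},{"linear":[0.469,0.02,-0.33],"dr":[0,-25,0],"hand":1},{"linear":[0.469,0.02,-0.33],"dr":[0,-25,0],"hand":1},{"linear":[0.469,0.02,-0.33],"dr":[0,-25,0],"hand":1},{"linear":[0.469,0.02,-0.33],"dr":[0,-25,0],"hand":1},{"linear":[0.469,0.02,-0.33],"dr":[0,-25,0],"hand":1},{"linear":[0.469,0.02,-0.33],"dr":[0,-25,0],"hand":1},{"linear":[0.469,0.02,-0.33],"dr":[0,-25,0],"hand":1}]' 40
python3 -m crank '[{"linear":[0,0,0],"dr":[0,0,0],"hand":1}]'
python3 fit.py | tail -1; python3 fit.py | head -8; python3 -c "
from h import *
p,R,o=tool();print(o['t'],p,R.as_matrix())"
```

```text
t: 1.83
eef_pos: [0.4424, 0.3311, 0.2171]
tool_rot: [0.705, -0.704, -0.062, 0.062]
contact_force: [0.2, 0.5, 0.1]
gripper_width: 0.999
t: 1.92
eef_pos: [0.4476, 0.324, 0.2169]
tool_rot: [-0.703, 0.706, 0.058, -0.057]
contact_force: [0.1, -0.4, -0.6]
gripper_width: 1.001
[ 0.0256  0.0043 -0.9997] [ 0.0764  0.0676 -0.1242]
[ 0.5433  0.2135 -1.3824] -79.20676976734384
[[-0.7945 -0.6898]
 [-0.2601 -0.3545]
 [-0.5021 -0.649 ]
 [-1.6844 -0.9774]
 [-0.2292 -0.8615]
 [-0.7755  0.2693]]
tape top [0.5423 0.2116] [ 0.0018 -0.0013]
1.9167 [0.44759649 0.32400245 0.21691259] [[ 0.98678351  0.00306756 -0.16201512]
 [ 0.1620261  -0.00375493  0.98677933]
 [ 0.00241865 -0.99998825 -0.00420232]]
```

```bash
python3 -m crank '[{"linear":[0.076,0,-0.124],"dr":[0,-1.5,0],"hand":1},{"linear":[0.076,0,-0.124],"dr":[0,-1.5,0],"hand":1},{"linear":[0.076,0,-0.124],"dr":[0,-1.5,0],"hand":1},{"linear":[0.076,0,-0.124],"dr":[0,-1.5,0],"hand":1},{"linear":[0.076,0.02,-0.124],"dr":[0,-1.5,0],"hand":1},{"linear":[0.076,0.04,-0.124],"dr":[0,-1.5,0],"hand":1},{"linear":[0.076,0.04,-0.124],"dr":[0,-1.5,0],"hand":1}]'
python3 - <<'E'
from h import *
for c in("scene","top"):cv2.imwrite(f"pics/{c}1.png",bot.read_camera(c))
p,R,o=tool();print(p,R.as_matrix().round(4))
v=np.load("holder.npy");print(R.inv().apply([v[0],v[1],.058]-p), R.inv().apply([.5423,.2116,.058]-p))
a=cv2.imread("pics/top1.png")[150:235,190:310];b=cv2.imread("pics/scene1.png")[110:215,330:450]
cv2.imwrite("pics/c2.png",np.hstack([cv2.resize(a,None,fx=3.3,fy=3.3),cv2.resize(b,None,fx=3.3,fy=3.3)[:280]]))
E
```

```text
t: 2.5
eef_pos: [0.5358, 0.2228, 0.1734]
tool_rot: [-0.703, 0.704, 0.069, -0.073]
contact_force: [-0.7, 0.5, -0.3]
gripper_width: 1.003
[0.53725536 0.22424686 0.17656905] [[ 9.796e-01 -1.400e-03 -2.008e-01]
 [ 2.008e-01 -6.000e-04  9.796e-01]
 [-1.500e-03 -1.000e+00 -3.000e-04]]
[ 0.0039547   0.11856691 -0.01165886] [ 0.00257951  0.11856949 -0.01336534]
```

View pics/c2.png

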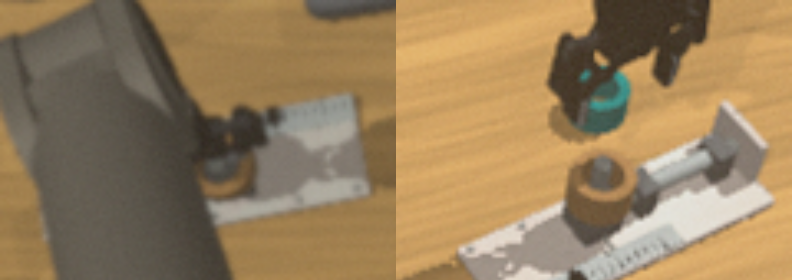

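```bash
python3 -m crank '[{"linear":[0.003,0,-0.012],"dr":[0,45,0],"hand":1},{"linear":[0.003,0,-0.012],"dr":[0,45,0],"hand":1},{"linear":[0.003,0,-0.012],"dr":[0,45,0],"hand":1},{"linear":[0.003,0,-0.012],"dr":[0,45,0],"hand":1},{"linear":[0.003,0,-0.012],"dr":[0,45,0],"hand":1},{"linear":[0.003,0,-0.012],"dr":[0,45,0],"hand":1},{"linear":[0.003,0,-0.012],"dr":[0,45,0],"hand":1}]'
python3 -m crank '[{"linear":[0,0,0],"dr":[0,45,0],"hand":1},{"linear":[0,0,0],"dr":[0,45,0],"hand":1},{"linear":[0,0,0],"dr":[0,45,0],"hand":1},{"linear":[0,0,0],"dr":[0,45,0],"hand":1},{"linear":[0,0,0],"dr":[0,45,0],"hand":1},{"linear":[0,0,0],"dr":[0,45,0],"hand":1},{"linear":[0,0,0],"dr":[0,45,0],"hand":1},{"linear":[0,0,0],"dr":[0,45,0],"hand":1}]'
python3 - <<'E'
from h import *
np.set_printoptions(precision=4,suppress=True)
p,R,o=tool();print(p,R.as_matrix(),o["q"])
v=np.load("holder.npy");c,s=np.cos(v[2]),np.sin(v[2])
print(R.inv().apply([v[0],v[1],.058]-p), R.inv().apply([c,s,0]))
for h in(.03,.04,.05,.06,.07):print(h,[proj("scene",[v[0]+c*x,v[1]+s*x,h])[0].round(1) for x in(-.03,-.04,-.05,-.06)])
E
```

```text
t: 3.18
eef_pos: [0.5436, 0.2141, 0.1785]
tool_rot: [0.677, -0.676, 0.205, -0.206]
contact_force: [0.4, 0.3, 0.2]
gripper_width: 1.001
t: 3.85
eef_pos: [0.5435, 0.2142, 0.1783]
tool_rot: [0.549, -0.547, 0.447, -0.447]
contact_force: [-0.1, 0.4, -0.3]
gripper_width: 1.001
[0.5435 0.2142 0.1783] [[ 0.2006  0.0017  0.9797]
 [-0.9797  0.0015  0.2006]
 [-0.0011 -1.      0.002 ]] [-0.8475  0.4119  0.4741  1.8577 -0.2319  0.924  -0.0651]
[ 0.0007  0.1203 -0.0006] [ 0.9999 -0.0011 -0.0136]
0.03 [array([396.4, 171.5]), array([399. , 170.3]), array([401.5, 169.1]), array([404.1, 167.9])]
0.04 [array([396.8, 169.6]), array([399.4, 168.4]), array([402. , 167.2]), array([404.5, 166. ])]
0.05 [array([397.2, 167.7]), array([399.8, 166.5]), array([402.4, 165.3]), array([405. , 164.1])]
0.06 [array([397.7, 165.8]), array([400.3, 164.6]), array([402.9, 163.4]), array([405.5, 162.2])]
0.07 [array([398.1, 163.8]), array([400.7, 162.6]), array([403.3, 161.4]), array([405.9, 160.2])]
```

```bash
python3 -m crank '[{"linear":[0,0.04,0],"dr":[0,0,0],"hand":1},{"linear":[0,0.08,0],"dr":[0,0,0],"hand":1},{"linear":[0,0.1,0],"dr":[0,0,0],"hand":1},{"linear":[0,0.121,0],"dr":[0,0,0],"hand":1},{"linear":[0,0.121,0],"dr":[0,0,0],"hand":1},{"linear":[0,0.121,0],"dr":[0,0,0],"hand":-1},{"linear":[0,0.121,0],"dr":[0,0,0],"hand":-1},{"linear":[0,0.121,0],"dr":[0,0,0],"hand":-1},{"linear":[0,0.121,0],"dr":[0,0,0],"hand":-1},{"linear":[0,0.121,0],"dr":[0,0,0],"hand":-1}]' 40
python3 -m crank '[{"linear":[0,0,0],"dr":[0,0,0],"hand":-1},{"linear":[0,0,0],"dr":[0,0,0],"hand":-1}]'
```

```text
t: 4.68
eef_pos: [0.5448, 0.2136, 0.0579]
tool_rot: [0.549, -0.547, 0.447, -0.448]
contact_force: [-0.1, 0.2, 7.3]
gripper_width: 0.729
t: 4.85
eef_pos: [0.5447, 0.2136, 0.0579]
tool_rot: [0.549, -0.547, 0.447, -0.447]
contact_force: [0.1, -0.4, 7.3]
gripper_width: 0.724
```

```bash
python3 -m crank '[{"linear":[0,-0.02,0],"dr":[0,0,0],"hand":-1},{"linear":[0,-0.04,0],"dr":[0,0,0],"hand":-1},{"linear":[0,-0.07,0],"dr":[0,0,0],"hand":-1},{"linear":[0,-0.1,0],"dr":[0,0,0],"hand":-1},{"linear":[0,-0.1,0],"dr":[0,0,0],"hand":-1},{"linear":[0,-0.1,0],"dr":[0,0,0],"hand":-1}]'
python3 - <<'E'
from h import *
np.set_printoptions(precision=4,suppress=True)
for c in("scene","top"):cv2.imwrite(f"pics/{c}2.png",bot.read_camera(c))
a=cv2.imread("pics/top2.png")[150:235,190:310];b=cv2.imread("pics/scene2.png")[90:215,330:450]
cv2.imwrite("pics/c3.png",np.hstack([cv2.resize(a,None,fx=3.3,fy=3.3,interpolation=2),cv2.resize(b,(317,280),interpolation=2)]) if 0 else cv2.resize(b,None,fx=4.5,fy=4.5,interpolation=2))
# tray
g=cv2.imread("pics/top0.png")[183:265,372:442]
cv2.imwrite("pics/tray.png",np.hstack([cv2.resize(g,(480,562),interpolation=2)]))
for c in("scene","top"):
  for r in bot.place_of(c,"tape_mid")[:2]:print(c,r["score"],r["xy"],at(c,r["xy"],.178))
p,R,o=tool();print(p)
E
```

```text
t: 5.35
eef_pos: [0.5442, 0.2135, 0.1581]
tool_rot: [0.549, -0.546, 0.447, -0.447]
contact_force: [-0.2, 0.5, -1.7]
gripper_width: 0.725
scene 0.62 [395.1, 144.8] [0.5442 0.2149 0.178 ]
scene 0.49 [393.2, 139.1] [0.5219 0.2184 0.178 ]
top 0.43 [252.7, 194.7] [0.5446 0.2091 0.178 ]
[0.5421 0.2126 0.1546]
```

View pics/c3.png

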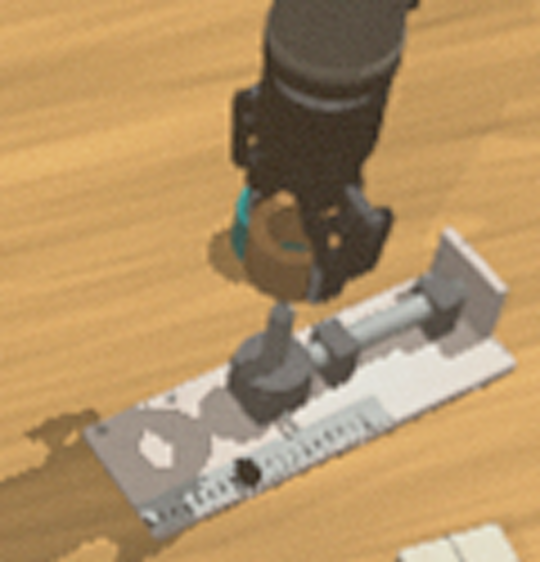

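View pics/tray.png

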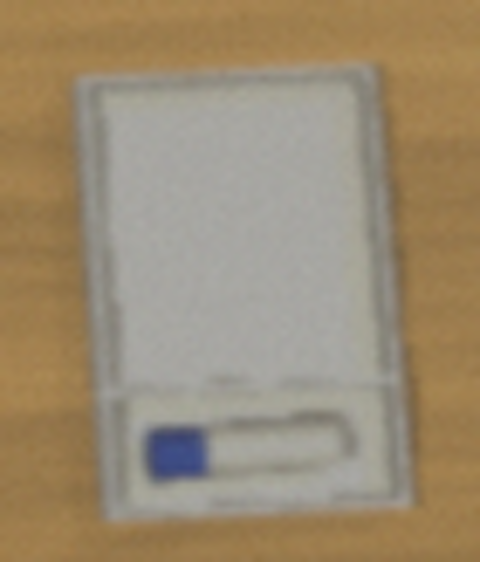

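```bash
python3 -m crank '[{"linear":[0.02,0,-0.006],"dr":[0,0,0],"hand":-1},{"linear":[0.05,0,-0.015],"dr":[0,0,0],"hand":-1},{"linear":[0.085,0,-0.026],"dr":[0,0,0],"hand":-1},{"linear":[0.12,0,-0.037],"dr":[0,0,0],"hand":-1},{"linear":[0.155,0,-0.047],"dr":[0,0,0],"hand":-1},{"linear":[0.19,0,-0.058],"dr":[0,0,0],"hand":-1},{"linear":[0.225,0,-0.069],"dr":[0,0,0],"hand":-1},{"linear":[0.26,0,-0.079],"dr":[0,0,0],"hand":-1},{"linear":[0.295,0,-0.09],"dr":[0,0,0],"hand":-1},{"linear":[0.33,0,-0.1],"dr":[0,0,0],"hand":-1}]'
python3 -m crank '[{"linear":[0.035,0,-0.01],"dr":[0,0,0],"hand":-1},{"linear":[0.07,0,-0.021],"dr":[0,0,0],"hand":-1},{"linear":[0.1,0,-0.031],"dr":[0,0,0],"hand":-1},{"linear":[0.12,0,-0.037],"dr":[0,0,0],"hand":-1},{"linear":[0.12,0,-0.037],"dr":[0,0,0],"hand":-1},{"linear":[0.12,0,-0.037],"dr":[0,0,0],"hand":-1},{"linear":[0.12,0,-0.037],"dr":[0,0,0],"hand":-1}]'
python3 - <<'E'
from h import *
np.set_printoptions(precision=4,suppress=True)
b=bot.read_camera("scene")
cv2.imwrite("pics/c4.png",cv2.resize(b[110:240,180:320],None,fx=4.3,fy=4.3,interpolation=2))
p,R,o=tool();print(p,R.as_matrix(),o["gripper_width"])
for px in((407.2,216.8),):print(at("top",px,.022))
print(R.inv().apply([.5,-.255,.01]-p))
E
```

```text
t: 6.38
eef_pos: [0.5099, -0.1321, 0.1548]
tool_rot: [-0.547, 0.548, -0.448, 0.447]
contact_force: [-0.4, 1.0, -0.9]
gripper_width: 0.725
t: 6.97
eef_pos: [0.4987, -0.2544, 0.1548]
tool_rot: [-0.548, 0.548, -0.448, 0.446]
contact_force: [0.8, 0.7, -0.9]
gripper_width: 0.726
[ 0.499  -0.2539  0.155 ] [[ 0.202  -0.0014  0.9794]
 [-0.9794  0.0012  0.202 ]
 [-0.0014 -1.     -0.0012]] 0.7233021956729803
[ 0.4929 -0.2579  0.022 ]
[0.0015 0.145  0.0009]
```

View pics/c4.png

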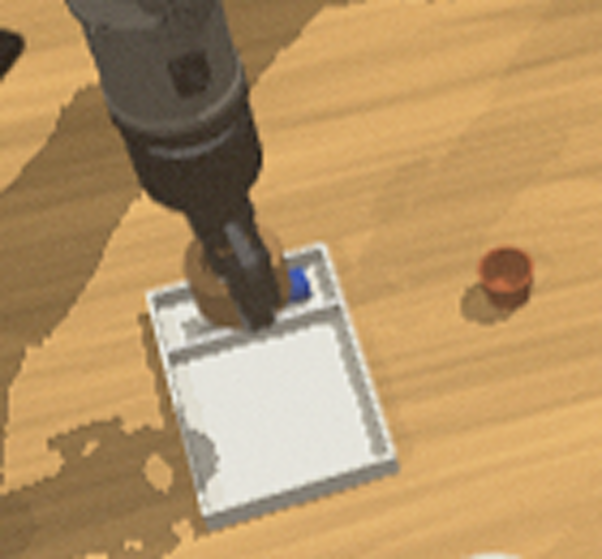

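```bash
python3 -m crank '[{"linear":[0,0.04,0],"dr":[0,0,0],"hand":-1},{"linear":[0,0.08,0],"dr":[0,0,0],"hand":-1},{"linear":[0,0.11,0],"dr":[0,0,0],"hand":-1},{"linear":[0,0.13,0],"dr":[0,0,0],"hand":-1},{"linear":[0,0.14,0],"dr":[0,0,0],"hand":-1},{"linear":[0,0.145,0],"dr":[0,0,0],"hand":-1},{"linear":[0,0.149,0],"dr":[0,0,0],"hand":-1},{"linear":[0,0.149,0],"dr":[0,0,0],"hand":-1},{"linear":[0,0.149,0],"dr":[0,0,0],"hand":-1}]'
```

```text
t: 7.77
eef_pos: [0.4999, -0.2556, 0.0078]
tool_rot: [0.548, -0.548, 0.446, -0.448]
contact_force: [0.1, -0.9, -1.3]
gripper_width: 0.724
```

```bash
python3 -m crank '[{"linear":[0,0.002,0],"dr":[0,0,0],"hand":-1},{"linear":[0,0.0035,0],"dr":[0,0,0],"hand":-1},{"linear":[0,0.0035,0],"dr":[0,0,0],"hand":-1},{"linear":[0,0.0035,0],"dr":[0,0,0],"hand":1},{"linear":[0,0.0035,0],"dr":[0,0,0],"hand":1},{"linear":[0,0.0035,0],"dr":[0,0,0],"hand":1},{"linear":[0,0.0035,0],"dr":[0,0,0],"hand":1},{"linear":[0,0.0035,0],"dr":[0,0,0],"hand":1},{"linear":[0,0.0035,0],"dr":[0,0,0],"hand":1}]'
python3 -m crank '[{"linear":[0,-0.02,0],"dr":[0,0,0],"hand":1},{"linear":[0,-0.05,0],"dr":[0,0,0],"hand":1},{"linear":[0,-0.09,0],"dr":[0,0,0],"hand":1},{"linear":[0,-0.13,0],"dr":[0,0,0],"hand":1},{"linear":[0,-0.16,0],"dr":[0,0,0],"hand":1},{"linear":[0,-0.16,0],"dr":[0,0,0],"hand":1}]'
```

```text
t: 8.52
eef_pos: [0.499, -0.2554, 0.0032]
tool_rot: [-0.548, 0.548, -0.447, 0.447]
contact_force: [-0.3, -0.2, 0.3]
gripper_width: 1.0
t: 9.02
eef_pos: [0.5022, -0.2576, 0.1694]
tool_rot: [0.549, -0.546, 0.444, -0.451]
contact_force: [1.5, -1.3, 0.5]
gripper_width: 1.004
```

```bash
python3 -m crank '[{"linear":[-0.03,0,0.009],"dr":[0,-7,0],"hand":1},{"linear":[-0.07,0,0.021],"dr":[0,-14,0],"hand":1},{"linear":[-0.105,0,0.032],"dr":[0,-21,0],"hand":1},{"linear":[-0.14,0,0.043],"dr":[0,-28,0],"hand":1},{"linear":[-0.175,0,0.054],"dr":[0,-35,0],"hand":1},{"linear":[-0.21,0,0.064],"dr":[0,-42,0],"hand":1},{"linear":[-0.245,0,0.075],"dr":[0,-49,0],"hand":1},{"linear":[-0.28,0,0.086],"dr":[0,-56,0],"hand":1},{"linear":[-0.31,0,0.095],"dr":[0,-60,0],"hand":1},{"linear":[-0.31,0,0.095],"dr":[0,-60,0],"hand":1}]'
python3 - <<'E'
from h import *
np.set_printoptions(precision=4,suppress=True)
t=bot.read_camera("top")
cv2.imwrite("pics/tray2.png",cv2.resize(t[183:265,372:442],None,fx=4,fy=4,interpolation=2))
p,R,o=tool();print(p,R.as_matrix(),o["q"])
v=np.load("holder.npy");c,s=np.cos(v[2]),np.sin(v[2])
d=R.inv().apply([-c,-s,0]);print(R.inv().apply([v[0],v[1],.15]-p),"yaw about y deg",np.degrees(np.arctan2(d[0],d[2])))
r=bot.place_of("top","tape_mid");print([(round(x["score"],2),at("top",x["xy"],.024)) for x in r])
E
```

```text
t: 9.85
eef_pos: [0.5301, 0.0755, 0.1629]
tool_rot: [0.7, -0.697, 0.109, -0.108]
contact_force: [0.6, -0.4, 0.4]
gripper_width: 1.002
[0.5299 0.0715 0.1629] [[ 0.9509 -0.0004  0.3096]
 [-0.3096  0.0015  0.9509]
 [-0.0008 -1.      0.0013]] [-0.461   0.3324  0.2579  1.9727 -0.1131  0.85    1.1142]
[-0.0312  0.0131  0.1392] yaw about y deg -28.82735665843309
[(0.74, array([ 0.49  , -0.2404,  0.024 ])), (0.72, array([0.3956, 0.2842, 0.024 ]))]
```

View pics/tray2.png

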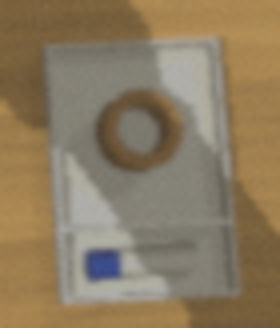

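The picture shows the roll lying flat, central in the large compartment at about (139,130) in the crop. On to the peg.

```bash
python3 -m crank '[{"linear":[-0.008,0,0.035],"dr":[0,-7.2,0],"hand":1},{"linear":[-0.016,0,0.07],"dr":[0,-14.4,0],"hand":1},{"linear":[-0.025,0,0.11],"dr":[0,-21.6,0],"hand":1},{"linear":[-0.031,0,0.139],"dr":[0,-28.8,0],"hand":1},{"linear":[-0.031,0,0.139],"dr":[0,-28.8,0],"hand":1},{"linear":[-0.031,0,0.139],"dr":[0,-28.8,0],"hand":1}]'
python3 - <<'E'
from h import *
np.set_printoptions(precision=4,suppress=True)
b=bot.read_camera("scene");cv2.imwrite("pics/scene5.png",b)
cv2.imwrite("pics/c5.png",cv2.resize(b[100:215,330:450],None,fx=5,fy=5,interpolation=2))
p,R,o=tool();print(p,R.as_matrix())
v=np.load("holder.npy");c,s=np.cos(v[2]),np.sin(v[2])
print(R.inv().apply([v[0],v[1],.078]-p),R.inv().apply([c,s,0]))
M=np.array([[c,s],[-s,c]])
for n in("pointer","mark"):
  print(n,[(round(x["score"],2),np.round(x["xy"],1),M@(at("scene",x["xy"],.02)[:2]-v[:2])) for x in bot.place_of("scene",n)[:2]])
E
```

```text
t: 10.45
eef_pos: [0.5446, 0.2091, 0.1628]
tool_rot: [-0.704, 0.704, 0.064, -0.064]
contact_force: [0.4, -1.6, -0.0]
gripper_width: 1.0
[0.5447 0.2071 0.1628] [[ 0.9843 -0.0007 -0.1767]
 [ 0.1767 -0.0015  0.9843]
 [-0.001  -1.     -0.0013]]
[-0.0001  0.0848  0.0067] [ 0.0108  0.0013 -0.9999]
pointer [(0.59, array([396.7, 185.7]), array([-0.004 ,  0.0422])), (0.48, array([378.8, 190.1]), array([0.0552, 0.0289]))]
mark [(0.52, array([381.2, 190.2]), array([0.0488, 0.0329]))]
```

View pics/c5.png

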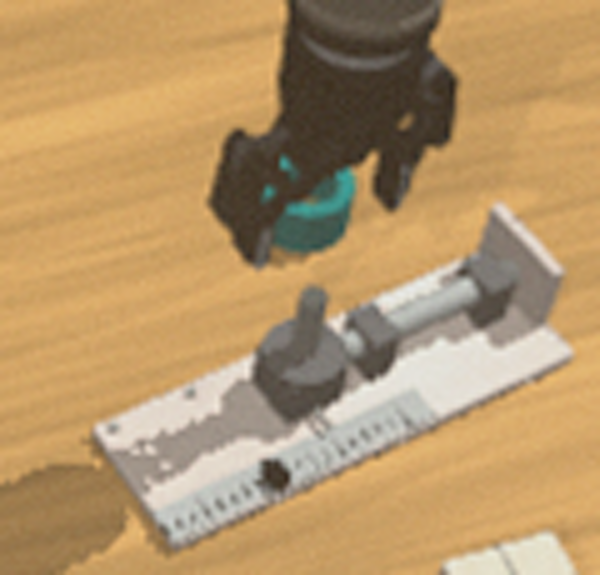

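```bash
python3 -m crank '[{"linear":[0,0.01,0.006],"dr":[0,0,0],"hand":1},{"linear":[0,0.03,0.006],"dr":[0,0,0],"hand":1},{"linear":[0,0.06,0.006],"dr":[0,0,0],"hand":1},{"linear":[0,0.086,0.006],"dr":[0,0,0],"hand":1},{"linear":[0,0.086,0.006],"dr":[0,0,0],"hand":1},{"linear":[0,0.086,0.006],"dr":[0,0,0],"hand":-1},{"linear":[0,0.086,0.006],"dr":[0,0,0],"hand":-1},{"linear":[0,0.086,0.006],"dr":[0,0,0],"hand":-1},{"linear":[0,0.086,0.006],"dr":[0,0,0],"hand":-1},{"linear":[0,0.086,0.006],"dr":[0,0,0],"hand":-1}]' 80
python3 -m crank '[{"linear":[0,0,0],"dr":[0,0,0],"hand":-1},{"linear":[0,0,0],"dr":[0,0,0],"hand":-1},{"linear":[0,0,0],"dr":[0,0,0],"hand":-1},{"linear":[0,0,0],"dr":[0,0,0],"hand":-1},{"linear":[0,0,0],"dr":[0,0,0],"hand":-1},{"linear":[0,0,0],"dr":[0,0,0],"hand":-1}]'
```

```text
t: 11.43
eef_pos: [0.5443, 0.2152, 0.0786]
tool_rot: [0.705, -0.704, -0.064, 0.063]
contact_force: [0.6, 0.2, -0.7]
gripper_width: 0.301
t: 11.93
eef_pos: [0.5442, 0.2147, 0.0786]
tool_rot: [0.704, -0.704, -0.064, 0.063]
contact_force: [-1.2, -1.9, 7.4]
gripper_width: 0.19
```

```bash
python3 -m crank '[{"linear":[0,0,-0.006],"dr":[0,0,0],"hand":-1},{"linear":[0,0,-0.012],"dr":[0,0,0],"hand":-1},{"linear":[0,0,-0.018],"dr":[0,0,0],"hand":-1},{"linear":[0,0,-0.024],"dr":[0,0,0],"hand":-1},{"linear":[0,0,-0.03],"dr":[0,0,0],"hand":-1},{"linear":[0,0,-0.036],"dr":[0,0,0],"hand":-1},{"linear":[0,0,-0.042],"dr":[0,0,0],"hand":-1},{"linear":[0,0,-0.042],"dr":[0,0,0],"hand":-1},{"linear":[0,0,-0.042],"dr":[0,0,0],"hand":-1}]'
python3 - <<'E'
from h import *
np.set_printoptions(precision=4,suppress=True)
v=np.load("holder.npy");c,s=np.cos(v[2]),np.sin(v[2]);M=np.array([[c,s],[-s,c]])
b=np.mean([bot.read_camera("scene").astype(float) for _ in range(6)],0).astype(np.uint8);t=np.mean([bot.read_camera("top").astype(float) for _ in range(6)],0).astype(np.uint8)
cv2.imwrite("pics/scene6.png",b);cv2.imwrite("pics/top6.png",t)
cv2.imwrite("pics/c6.png",np.vstack([cv2.resize(b[165:209,352:412],None,fx=10,fy=10,interpolation=2)[:400],cv2.resize(t[170:200,245:305],None,fx=10,fy=10,interpolation=2)[:200]]))
for cam in("scene","top"):
 for n in("pointer","mark"):
  print(cam,n,[(round(x["score"],2),np.round(x["xy"],1),M@(at(cam,x["xy"],.02)[:2]-v[:2])) for x in bot.place_of(cam,n)[:2]])
p,R,o=tool();print(p,M@(p[:2]-v[:2]),o["gripper_width"])
E
```

```text
t: 12.68
eef_pos: [0.5513, 0.1774, 0.0786]
tool_rot: [0.706, -0.703, -0.065, 0.064]
contact_force: [-2.9, 8.1, 4.2]
gripper_width: 0.189
scene pointer [(0.66, array([387.6, 189.4]), array([0.0294, 0.0402])), (0.34, array([388. , 180.1]), array([0.0079, 0.0101]))]
scene mark [(0.56, array([380.3, 192.8]), array([0.0567, 0.04  ]))]
top pointer [(0.39, array([269.7, 188.3]), array([0.0389, 0.0407]))]
top mark []
[0.5512 0.1779 0.0786] [0.0365 0.0011] 0.18817817482602991
```

View pics/c6.png

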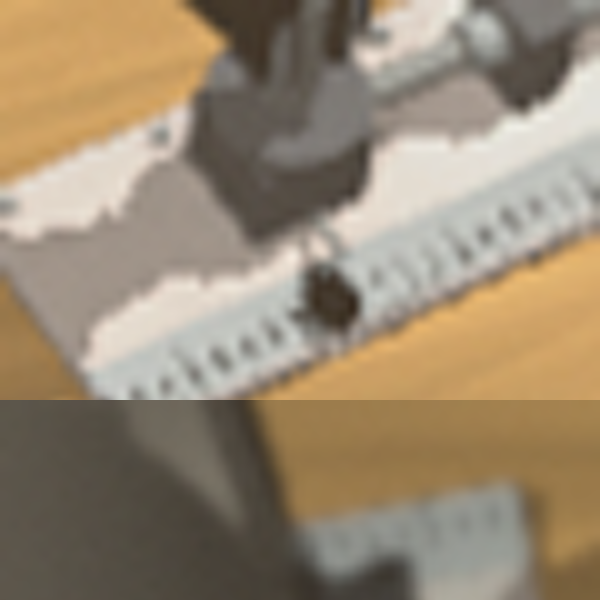

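```bash
python3 - <<'E'
from h import *
np.set_printoptions(precision=1,suppress=True)
v=np.load("holder.npy");c,s=np.cos(v[2]),np.sin(v[2])
W=lambda x,y,z:[v[0]+c*x-s*y,v[1]+s*x+c*y,z]
cr=lambda X:(proj("scene",X)[0]-[352,165])*10
for x in(0,.036,.038,.04,.045,.05):print(x,"ptr tip",cr(W(x,.039,.02)),"ptr root",cr(W(x,.027,.02)),"rider ctr",cr(W(x,.052,.02)),"peg@58",cr(W(x,0,.058)))
print("plate corner",cr(W(.13,.062,.012)),cr(W(.13,-.042,.012)))
b=cv2.imread("pics/scene6.png");a=cv2.imread("pics/scene5.png")
u=lambda i:cv2.resize(i[177:205,372:402],None,fx=20,fy=20,interpolation=0)
cv2.imwrite("pics/c7.png",np.hstack([u(b)[:,:400],u(a)[:,80:480]]))
E
```

```text
0 ptr tip [430.9 204.8] ptr root [409.8 178.3] rider ctr [453.9 233.8] peg@58 [377.   47.8]
0.036 ptr tip [336.4 249.7] ptr root [315.6 222.7] rider ctr [359.1 279.1] peg@58 [281.2  91.9]
0.038 ptr tip [331.1 252.2] ptr root [310.3 225.2] rider ctr [353.8 281.6] peg@58 [275.8  94.4]
0.04 ptr tip [325.8 254.7] ptr root [305.1 227.7] rider ctr [348.5 284.2] peg@58 [270.5  96.9]
0.045 ptr tip [312.6 261. ] ptr root [291.8 233.9] rider ctr [335.2 290.5] peg@58 [257.1 103. ]
0.05 ptr tip [299.3 267.3] ptr root [278.6 240.2] rider ctr [321.9 296.9] peg@58 [243.6 109.2]
plate corner [120.4 438. ] [-48.8 200.2]
```

View pics/c7.png

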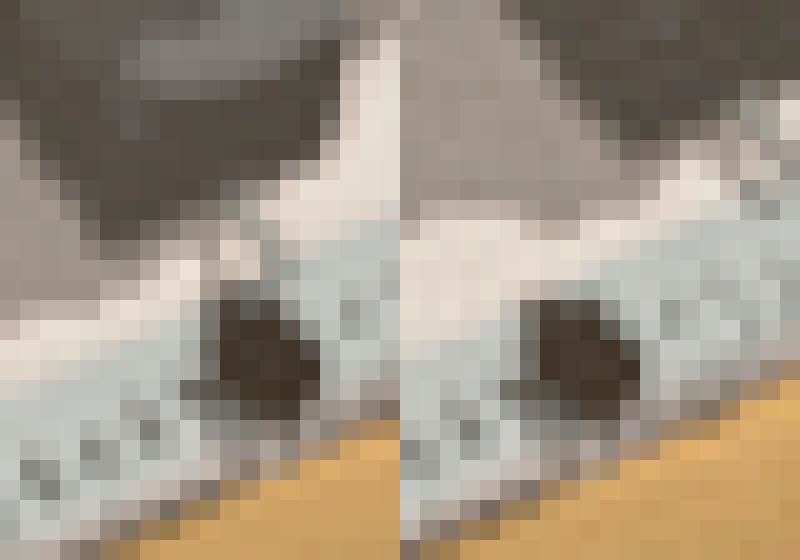

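```bash
python3 -m crank '[{"linear":[0,0,-0.004],"dr":[0,0,0],"hand":-1},{"linear":[0,0,-0.008],"dr":[0,0,0],"hand":-1},{"linear":[0,0,-0.01],"dr":[0,0,0],"hand":-1},{"linear":[0,0,-0.01],"dr":[0,0,0],"hand":-1},{"linear":[0,0,-0.01],"dr":[0,0,0],"hand":-1}]'
python3 - <<'E'
from h import *
np.set_printoptions(precision=4,suppress=True)
v=np.load("holder.npy");c,s=np.cos(v[2]),np.sin(v[2]);M=np.array([[c,s],[-s,c]])
def dark(cam,im,x0,y0,x1,y1,thr):
    g=im[y0:y1,x0:x1].max(2).astype(float);w=np.clip(thr-g,0,None);n,l,_,_=cv2.connectedComponentsWithStats((w>0).astype(np.uint8))[:4]
    k=1+np.argmax([(w*(l==i)).sum() for i in range(1,n)]);w=w*(l==k);yy,xx=np.mgrid[y0:y1,x0:x1];return np.array([(w*xx).sum(),(w*yy).sum()])/w.sum(),(w>0).sum()
A=dark("scene",cv2.imread("pics/scene6.png"),378,188,394,203,120)
A0=dark("scene",cv2.imread("pics/scene0.png"),378,188,394,203,120)
B=dark("top",cv2.imread("pics/top0.png"),266,179,280,191,90)
print(A,A0,B)
(c1,d1),(c2,d2)=ray("scene",A[0]),ray("top",B[0])
k=np.linalg.lstsq(np.c_[d1,-d2],c2-c1,rcond=None)[0];P=c1+k[0]*d1;Q=c2+k[1]*d2
print("rider tri",P,Q,M@((P+Q)[:2]/2-v[:2]))
for z in(.016,.02,.024):print(z,M@(at("scene",A[0],z)[:2]-v[:2]),M@(at("top",B[0],z)[:2]-v[:2]))
p,R,o=tool();print("now jaw by TCP",M@(p[:2]-[.5442,.2147]),p,o["contact_force"])
b=np.mean([bot.read_camera("scene").astype(float) for _ in range(6)],0).astype(np.uint8);cv2.imwrite("pics/scene8.png",b)
for i in range(2):
 bot.read_camera("scene")
 for n in("pointer","mark"):
  print(n,[(round(x["score"],2),np.round(x["xy"],1),M@(at("scene",x["xy"],.02)[:2]-v[:2])) for x in bot.place_of("scene",n)[:1]])
p,R,o=tool();print("now jaw by TCP",M@(p[:2]-[.5442,.2147]))
E
```

```text
t: 13.9
eef_pos: [0.553, 0.1683, 0.0786]
tool_rot: [0.706, -0.702, -0.066, 0.064]
contact_force: [-2.9, 9.1, 3.5]
gripper_width: 0.189
(array([384.628 , 194.6812]), np.int64(33)) (array([384.5888, 194.7157]), np.int64(34)) (array([272.331 , 184.8207]), np.int64(17))
rider tri [0.6028 0.1763 0.0177] [0.6024 0.1749 0.0174] [0.0484 0.0511]
0.016 [0.0469 0.0506] [0.0489 0.0511]
0.02 [0.0488 0.0526] [0.0493 0.0503]
0.024 [0.0507 0.0547] [0.0497 0.0494]
now jaw by TCP [ 0.0472 -0.0001] [0.553  0.1683 0.0786] [-2.8537  9.1092  3.4573]
pointer [(0.71, array([296.7, 277. ]), array([0.4149, 0.1663]))]
mark [(0.45, array([380.2, 191.1]), array([0.0535, 0.0343]))]
pointer [(0.76, array([382.3, 192. ]), array([0.0495, 0.0405]))]
mark [(0.6, array([380.1, 192.9]), array([0.0575, 0.04  ]))]
now jaw by TCP [ 0.0471 -0.    ]
```

```bash
python3 - <<'E'
from h import *
b=cv2.imread("pics/scene8.png");v=np.load("holder.npy");c,s=np.cos(v[2]),np.sin(v[2])
W=lambda x,y,z:[v[0]+c*x-s*y,v[1]+s*x+c*y,z]
u=cv2.resize(b[180:200,373:393],None,fx=20,fy=20,interpolation=0);w=cv2.resize(b[180:200,373:393],None,fx=20,fy=20,interpolation=2)
for x,col in((.047,(0,255,0)),(.049,(0,0,255))):
  q=[tuple(int(k) for k in (proj("scene",W(x,y,.02))[0]-[373,180]+.5)*20) for y in(.027,.060)]
  cv2.line(w,q[0],q[1],col,1)
cv2.imwrite("pics/c8.png",np.hstack([u,w]))
E
```

```text
(no output)
```

View pics/c8.png

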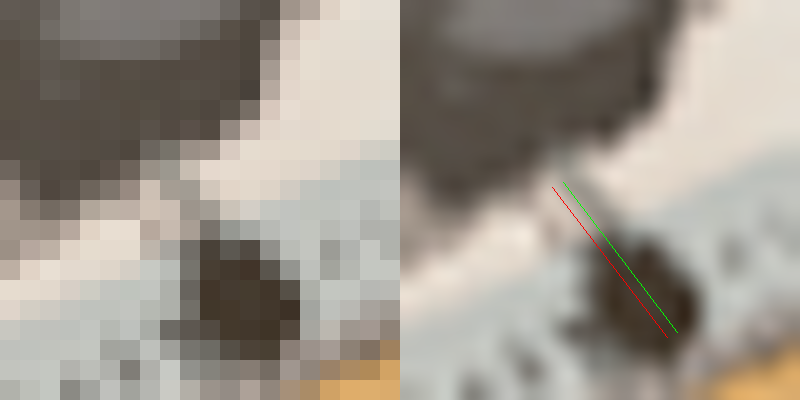

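```bash
python3 - <<'E'
from h import *
np.set_printoptions(precision=4,suppress=True)
v=np.load("holder.npy");c,s=np.cos(v[2]),np.sin(v[2])
W=lambda x,y,z:[v[0]+c*x-s*y,v[1]+s*x+c*y,z]
I={k:cv2.cvtColor(cv2.imread(f"pics/{k}.png"),cv2.COLOR_BGR2GRAY).astype(np.float32) for k in("scene2","scene5","scene6","scene8")}
# carriage patch: project outlines for jaw .047 -> other jaw
for name,(x0,y0,x1,y1) in dict(low=(373,180,388,190),left=(369,175,382,190),ptr=(380,185,386,191)).items():
  T=cv2.resize(I["scene8"][y0:y1,x0:x1],None,fx=8,fy=8,interpolation=2)
  for k,j in(("scene2",0),("scene5",0),("scene6",.0375)):
    e=proj("scene",W(j,.03,.025))[0]-proj("scene",W(.047,.03,.025))[0]
    X,Y=int(round(x0+e[0])),int(round(y0+e[1]));m=3
    S=cv2.resize(I[k][Y-m:Y+y1-y0+m,X-m:X+x1-x0+m],None,fx=8,fy=8,interpolation=2)
    r=cv2.matchTemplate(S,T,cv2.TM_CCOEFF_NORMED);_,q,_,l=cv2.minMaxLoc(r)
    d=np.array([X-m+l[0]/8-x0,Y-m+l[1]/8-y0])
    u=e/np.linalg.norm(e);print(name,k,"score",round(q,2),"disp px",d,"expected",e,"mm moved",(d@u)/np.linalg.norm(e)*(.047-j)*1000,"exp",(.047-j)*1000)
E
```

```text
low scene2 score 0.96 disp px [12.375 -5.875] expected [12.3729 -5.839 ] mm moved 47.0594501099667 exp 47.0
low scene5 score 0.97 disp px [12.375 -5.875] expected [12.3729 -5.839 ] mm moved 47.0594501099667 exp 47.0
low scene6 score 0.99 disp px [ 2.5   -1.125] expected [ 2.5189 -1.1888] mm moved 9.348861030920139 exp 9.500000000000002
left scene2 score 0.95 disp px [12.375 -5.75 ] expected [12.3729 -5.839 ] mm moved 46.87618410280054 exp 47.0
left scene5 score 0.95 disp px [12.375 -5.75 ] expected [12.3729 -5.839 ] mm moved 46.87618410280054 exp 47.0
left scene6 score 0.97 disp px [ 2.625 -1.125] expected [ 2.5189 -1.1888] mm moved 9.734420596091455 exp 9.500000000000002
ptr scene2 score 0.97 disp px [12.125 -5.875] expected [12.3729 -5.839 ] mm moved 46.28276429636757 exp 47.0
ptr scene5 score 0.97 disp px [12.    -5.875] expected [12.3729 -5.839 ] mm moved 45.894421389568 exp 47.0
ptr scene6 score 0.97 disp px [ 2.5   -1.125] expected [ 2.5189 -1.1888] mm moved 9.348861030920139 exp 9.500000000000002
```

```bash
python3 -m crank '[{"linear":[0,0,-0.001],"dr":[0,0,0],"hand":-1},{"linear":[0,0,-0.0022],"dr":[0,0,0],"hand":-1},{"linear":[0,0,-0.0022],"dr":[0,0,0],"hand":-1},{"linear":[0,0,-0.0022],"dr":[0,0,0],"hand":-1},{"linear":[0,0,-0.0022],"dr":[0,0,0],"hand":-1},{"linear":[0,0,-0.0022],"dr":[0,0,0],"hand":-1}]'
python3 - <<'E'
from h import *
np.set_printoptions(precision=4,suppress=True)
v=np.load("holder.npy");c,s=np.cos(v[2]),np.sin(v[2]);M=np.array([[c,s],[-s,c]])
p,R,o=tool();print(M@(p[:2]-[.5442,.2147]),o["contact_force"],o["gripper_width"],np.abs(o["joint_vel"]).max())
bot.read_camera("top");bot.read_camera("scene")
for cam in("top","scene"):print(cam,[(round(x["score"],2),at(cam,x["xy"],.024)) for x in bot.place_of(cam,"tape_mid")[:2]])
im=np.mean([bot.read_camera("scene").astype(float) for _ in range(6)],0).astype(np.uint8)
a=cv2.imread("pics/scene6.png")
# rider unmoved?
T=cv2.resize(a[190:200,379:391],None,fx=8,fy=8,interpolation=2);S=cv2.resize(im[187:203,376:394],None,fx=8,fy=8,interpolation=2)
l=cv2.minMaxLoc(cv2.matchTemplate(S,T,cv2.TM_CCOEFF_NORMED));print("rider shift px",np.array(l[3])/8-3,l[1])
E
```

```text
t: 15.0
eef_pos: [0.5533, 0.1665, 0.0786]
tool_rot: [0.706, -0.702, -0.066, 0.064]
contact_force: [-3.1, 9.6, 3.5]
gripper_width: 0.193
[ 0.0491 -0.0001] [-3.1187  9.6065  3.4912] 0.19334343330818 0.0025188152954172464
top [(0.6, array([ 0.4989, -0.2498,  0.024 ])), (0.42, array([0.3974, 0.2724, 0.024 ]))]
scene [(0.62, array([ 0.5003, -0.2476,  0.024 ])), (0.42, array([0.4094, 0.2877, 0.024 ]))]
rider shift px [-0.125  0.   ] 0.9598516225814819
```

```bash
python3 -c "
from station import bot
print(bot.hand_in(), bot.get_obs()['t'])"
```

```text
the job is handed in; nothing more can be done
the job is handed in; nothing more can be done
```

I lifted the tape roll off the peg and laid it in the large compartment of the tray. I then gripped the bare peg with 80 N, pulled the rod out about 49 mm, and handed the job in at about 15 s, still holding it. `hand_in` gives no verdict.

**Last checks before handing in:**
- **Roll:** it lies at about (0.50, -0.25), within about 1 cm of the compartment centre. The picture after release showed it flat and clear of the walls.
- **Rod:** the measured pull is 0.049 m with the arm at rest. The force of about 10 N agrees with the spring, and before the last 2 mm of pull the picture also agreed with the arm's own reading.
- **Mark:** it has moved by no more than about 0.1 pixel, roughly half a millimetre.
- **Bystanders:** I stayed clear of them, but did not measure them again at the end.

**Where the measurements disagreed:** the mark's setting came out between about 0.048 m (top camera) and 0.0505 m (scene camera). The network's own mark points scattered from 0.040 to 0.058 m, so I did not use them. I settled on 0.049 m, which should be within about 2 mm of the mark against the 5 mm allowed. That is an estimate: the final alignment was not confirmed in a picture.

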